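# Load the soup and slide the meal tray to the next station

### The arm

A 6-joint arm with a two-finger parallel gripper is mounted at the origin on the work surface. World frame = base frame: x ahead of the robot, y to its left, z up, the work surface at z = 0. Lengths are in mm, angles in degrees, forces in N, time in s.
With the tool pointing down it reaches from about 350 to 850 mm from the base axis. Payload 8.1 kg.
Tool frame: the origin (TCP) lies at the very end of the fingers, on their centre line; the grasp point (between the pads) lies 19 mm behind it (arm.grasp_offset is the distance from the TCP to the grasp point, in mm); z points along the fingers, y is the line along which they close (so a half turn about z gives the same grasp; the last joint's range is limited). The gripper opens to 93 mm and grips with 3 to 60 N. Pads are 15 mm wide; open, the fingers measure 128 mm over their backs; the gripper's body (75 mm by 188 mm) begins 65 mm behind the grasp point.
Start: joints at [-70.21, 7.471, 85.268, -0, 87.261, -4.893], TCP at [250.578, -545.175, 218.635] pointing down, gripper open.
Joint ranges: [-169.43, 169.43], [-51.17, 129.36], [1.28, 143.12], [-76.62, 256.62], [0, 156.53], [-152.29, 152.29]. Speed limits (degrees/s): [136.94, 136.94, 159.86, 180, 180, 180].

### API

Orientations are given as [roll, pitch, yaw] about the fixed x, y, z axes, in that order (R = Rz(yaw) Ry(pitch) Rx(roll)).
In Python, from plant import arm gives the robot as it stands. The module is installed in compiled form; this text tells all that it offers.
- The arm moves only by the tool send_rows, never from a script. Its argument "rows" is one flat list of numbers, 5 for each row, row after row: the closure, from -1 (fully open) to 1 (shut), then the shift along the tool's x, y, z in mm, then the turn about the tool's z in degrees. A call has 1 to 20 rows; each row shifts and turns the commanded pose from where the row before left it, along the tool's axes as they then stand; what a row does not reach is not made up. A row lasts 1/10 s, in which the tool goes at most 50 mm and 8.59 degrees, less where a joint would pass 70% of its speed; a pose out of reach is approached as far as the arm can. A call is refused whole if a number of a shift passes 50 or a number of a turn 8.59, either way. A call with a gripper value outside its range is refused whole. The fingers move at their own pace and stop on an object; "force" is the grip in N (left out, the last holds). Time passes only in rows, so rows that do not move let the fingers close. It gives the time, the measured TCP pose, the force, the opening and the grip force at its end, in the units of the state.
- arm.sense(): the state, without advancing time (a new reading comes with each control period).
- arm.camera(name): name is "side" or "top"; returns a dict with "frame" (480x640x3 uint8, red, green, blue), "fx", "fy", "cx", "cy" (pixels), "dist_coeffs" ([k1, k2, p1, p2, k3] as OpenCV has them; the pictures are not rectified), "eye" and "orientation" of the camera in the world. Camera axes: x right, y down, z forward; pixel columns grow to the right and rows downward; lengths in mm; the calibration is good to about 2 mm. A picture is of the moment at which its call begins. There is no depth.
- arm.hand_in(): hands the job in; it is judged then, once.
Trained networks look in a picture, given as the dict that the camera call returned (one of the last four; its "shot" number tells which), for a name from the list of things; names that differ only in an ending like _2 or _b are one class to them, and where a whole thing is asked for, a point or a joint stands for the part that bears it (a point fixed in the world has none). Each returns a list of dicts, best first, with "p" (0 to 1); they miss things now and then, are a little off and sometimes report something else, mostly with a low value. They report only what shows in the picture. A call takes as long as a camera call. They do not tell look-alikes from the thing itself.
- arm.trace(label, picture): "region" (480x640 bool, what is visible of it) and "centre" ([column, row] as shares, 0 to 1, of the picture: columns of its width, rows of its height, amid what is visible of it).
- arm.place_of(label, picture): "centre" ([column, row] as shares, 0 to 1, of the picture: columns of its width, rows of its height: a listed point, or the origin of a listed thing).
The state is a dict: "time": time; "joints": joint angles; "qvel": joint speeds; "effort": joint torques, N m; "tool_pos": TCP position; "tool_rot": TCP orientation; "contact_force": force on the tool from outside, world axes, zero at the start; "ft_torque": the same for the moment, N m; "gripper_width": finger opening in mm; "grip_force": force on a finger pad.
Only numpy, scipy, OpenCV 4.12 (cv2) and the standard library are available. Lean on these libraries where they do the work, as an engineer would, in place of code of your own. Each camera call takes 0.05 s, during which the arm holds its last target. There are 200 camera calls.

### The job

Stand the lidded black soup bowl upright inside the moulded ring on the meal tray, setting it down gently. Then push the tray carrier by its upright tab along the slide, in under the wire shelf, until it clicks home at the next station (the first spring roller) and stays there. Keep the soup upright, do not knock the shelf, and leave the beaker and the sauce jar where they stand.

Things in the scene. Friction and masses are not known exactly. Their poses are not given: they have to be found in the camera images.
- soup_bowl: Black soup bowl with its lid on, one rigid piece, 0.3 kg, 100 mm high, 102 mm wide at the rim (55 to 60 mm up), foot 62 mm wide. The lid slopes up to a cylindrical knob 40 mm wide, from 78 to 100 mm up: grip that from above. Origin at the centre of the underside, z up. Stands on the counter on the robot's side of the slide, to the left or right.
- beaker: White open beaker, 68 mm wide, 85 mm high, a bystander on the counter. Origin at the centre of the underside.
- sauce_jar: Amber jar with white cap, 52 mm wide, 70 mm high, a bystander on the counter. Origin at the centre of the underside.
- slide: The tray slide, fixed to the counter: two steel rails 790 mm long along its y axis, tops 34 mm up. Origin on the counter, midway between the rails. Its x axis points away from the robot, its -y axis (to the robot's right) is the way the carrier travels. Placed and turned (up to 0.12 rad) anew each time.
- carrier (a joint): Travel of the tray carrier along the slide's -y, in m: 0 at the upstream (left) end, 0.34 at the next station, 0.47 at the one after. Starts at 0 to 0.08. It stays on its rails and drags with about 1 N. At a station a spring roller snaps into a notch on its far edge: a brief peak of 10 to 20 N to click in or out; from within about 5 mm it centres itself when let go.
- tray_ring (a point): Centre of the moulded ring on the carrier's cream tray, on the tray's floor 45 mm above the counter. The ring is 84 mm inside, 5 mm high, 4 mm thick. The tray is 170 (x) by 250 (y) mm with a rim 55 mm above the counter; its centre is 15 mm nearer the robot and 45 mm downstream of this point. A lidded white dish (100 by 90 mm, top 89 mm up) is fixed on its downstream half.
- push_tab (a point): Point on the upright steel push tab at the carrier's trailing (upstream) end, at the corner nearest the robot. The tab is 30 mm wide along the slide's x and 8 mm thick along its y, from 37 to 107 mm above the counter; this point is on its middle, 92 mm up. Push on its upstream (+y) face, 4 mm from this point.
- tab_at_station (a point): Fixed point of the slide where push_tab is when the carrier is home at the next station. It is below the wire shelf, 25 mm in from the shelf's front edge and 61 mm in from its upstream end: the tool can only come in from the front, leaning back 30 to 50 degrees from vertical.
- notch (a point): Middle of the notch, between two upright steel pins 12 mm thick, on the carrier's far edge halfway along it.
- station (a point): Where the notch is when the carrier is home at the next station: at the first spring roller (black, 12 mm) in its steel bracket beside the far rail.
- shelf: Wire shelf above the downstream part of the slide, fixed to it, 235 (x) by 460 (y) mm, underside 225 mm above the counter, 8 mm thick, on two posts behind the slide; front and ends are open. Its frame is that of slide; some spare bowls stand on its far downstream corner.
- shelf_corner (a point): The corner of the wire shelf nearest the robot at its upstream end, on the underside. The front edge runs from here along the slide's -y, the upstream end along its +x.
Mind the look-alikes: they are no part of the job. Leave any green look-alike of the soup_bowl alone.

How it is judged:
By the outcome, as a careful person would: the job done as asked, in the order asked, and still so for the second after the job is handed in, with the robot touching nothing.
It also fails if it takes over 64 s, if anything falls off the work surface, if the arm or the gripper's body presses on something with over 40 N, if the wrist force passes 120 N, or if a joint passes its speed limit or range.

## Working session

There is one attempt and no reset: what is moved stays moved. The work goes in short steps, Python scripts to look and compute and a tool call to move; the robot and the scene stay as the last step left them, time stands still between calls to the robot, and variables do not carry over. Pictures are saved under pics/ and viewed, at most 10 in all, crops included, and the job is handed in when it is done.

Besides the shell and the picture viewer there is one more tool, called after "Request:" as a command line: name --argument value ..., lists and objects as JSON in quotes. send_rows: Moves the arm, as the interface text tells. Its arguments: {"type":"object","properties":{"rows":{"type":"array","items":{"type":"number"}},"force":{"type":"number"}},"required":["rows"]}

```bash
mkdir -p pics; cat > h.py <<'E'
import numpy as np, cv2
from plant import arm
from scipy.spatial.transform import Rotation as R
def rotm(o):
    o=np.array(o,float)
    return o if o.shape==(3,3) else R.from_euler('xyz',o,degrees=True).as_matrix()
def ray(c,share):
    K=np.array([[c['fx'],0,c['cx']],[0,c['fy'],c['cy']],[0,0,1]]);
    p=np.array([[share[0]*640,share[1]*480]])
    u=cv2.undistortPoints(p.reshape(-1,1,2).astype(float),K,np.array(c['dist_coeffs'],float)).ravel()
    return np.array(c['eye'],float), rotm(c['orientation'])@np.array([u[0],u[1],1])
def at_z(c,share,z):
    e,d=ray(c,share); return e+d*(z-e[2])/d[2]
def tri(a,b):
    (e1,d1),(e2,d2)=a,b
    d1=d1/np.linalg.norm(d1);d2=d2/np.linalg.norm(d2)
    s=np.linalg.lstsq(np.c_[d1,-d2],e2-e1,rcond=None)[0]
    p,q=e1+s[0]*d1,e2+s[1]*d2
    return (p+q)/2,np.linalg.norm(p-q)
def proj(c,P):
    K=np.array([[c['fx'],0,c['cx']],[0,c['fy'],c['cy']],[0,0,1]]);M=rotm(c['orientation']).T
    q=cv2.projectPoints(np.array(P,float).reshape(-1,3),cv2.Rodrigues(M)[0],-M@np.array(c['eye'],float),K,np.array(c['dist_coeffs'],float))[0]
    return q.reshape(-1,2)
E
python3 - <<'E'
from h import *
np.set_printoptions(precision=1,suppress=True)
C={n:arm.camera(n) for n in('top','side')}
for n,c in C.items():
    print(n,c['eye'],c['orientation'],c['fx'],c['shot'])
    cv2.imwrite(f'pics/{n}0.png',c['frame'][...,::-1])
Z=dict(soup_bowl=0,beaker=0,sauce_jar=0,slide=0,tray_ring=45,push_tab=92,tab_at_station=92,notch=None,station=None,shelf_corner=225)
for l in Z:
    r={}
    for n,c in C.items():
        for d in arm.place_of(l,c)[:3]:
            r.setdefault(n,d)
            print(l,n,round(d['p'],2),np.array(d['centre'])*[640,480], at_z(c,d['centre'],Z[l]) if Z[l] is not None else '')
    if len(r)==2: print('   tri',tri(*[ray(C[n],r[n]['centre']) for n in r]))
E
```

```text
top [ 370.3   56.8 1502.6] [-175.6   -0.3  -90. ] 588.5590269134294 1
side [ 413.2 1027.2  837.3] [-125.3   -0.3 -176. ] 559.8535286871568 2
soup_bowl top 0.98 [259.6 268.9] [393. 210.   0.]
soup_bowl top 0.95 [197.4 261.5] [411.7 369.1   0. ]
soup_bowl top 0.69 [212.6 340.9] [210.9 327.6   0. ]
soup_bowl side 0.79 [348.7 338.9] [407.8 215.6   0. ]
soup_bowl side 0.79 [447.6 384.4] [214.9 325.    0. ]
soup_bowl side 0.64 [339.7 396.3] [419.8 364.9   0. ]
   tri (array([400.4, 210.4,  -5.6]), np.float64(14.650167430748546))
beaker top 0.58 [453.8 262. ] [ 410.7 -286.5    0. ]
beaker side 0.83 [355.3 210.3] [ 403.6 -272.8    0. ]
   tri (array([ 407.2, -288.7,  -10.1]), np.float64(7.529925845728949))
sauce_jar top 0.78 [362.  256.3] [425.2 -51.2   0. ]
sauce_jar side 0.74 [341.3 258.3] [433.7 -54.2   0. ]
   tri (array([429.4, -51.1,   2.2]), np.float64(8.532753063485771))
slide top 0.95 [383.7 174.3] [ 637.1 -108.4    0. ]
slide side 0.82 [261.6 240.6] [ 639.1 -112.4    0. ]
   tri (array([ 637.4, -108. ,    3.2]), np.float64(1.620234159850877))
tray_ring top 0.86 [274.7 164.8] [652.9
[... 230 characters left out ...]
53.6  92. ]
push_tab side 0.27 [261.9 242.5] [612.5  20.   92. ]
   tri (array([576.4, 250.5,  89.5]), np.float64(8.075035476280673))
tab_at_station top 0.67 [370.1 195.6] [568.6 -65.   92. ]
notch top 0.77 [293.  134.7] 
notch top 0.56 [237.5 193.7] 
notch top 0.35 [363.2 253.2] 
notch side 0.57 [201.3 284. ] 
   tri (array([730.8, 124.3,  49. ]), np.float64(3.9796718384310794))
station top 0.79 [423.8 133.9] 
station side 0.77 [234.9 207. ] 
   tri (array([ 729.2, -207.5,   37.7]), np.float64(10.1429764644012))
shelf_corner top 0.87 [352.2 197.2] [546.4 -14.3 225. ]
shelf_corner side 0.98 [293.1 186.2] [541.6  -9.1 225. ]
   tri (array([544.5, -14.5, 222. ]), np.float64(4.471775310502826))
```

View pics/top0.png

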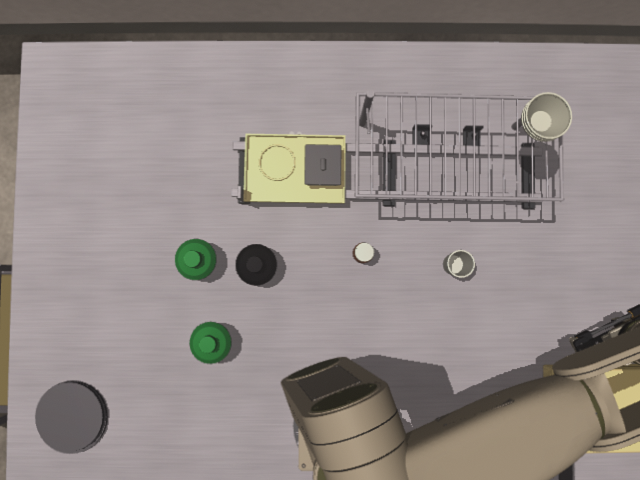

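View pics/side0.png

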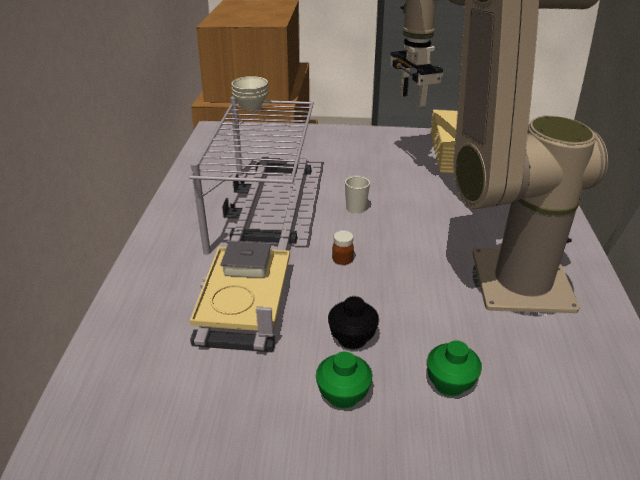

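The top view shows the black bowl at about (256,265), with green look-alikes at (195,259) and (210,342). The tray ring is at (277,163), the tab at (240,191) and the shelf corner at (352,197). The side view shows the black bowl at (353,322) and the tab at (265,320). Next I'll refine the bowl, ring and slide angle.

```bash
cat > r.py <<'E'
from h import *
from scipy.optimize import minimize
np.set_printoptions(precision=2,suppress=True)
C={n:arm.camera(n) for n in('top','side')}
t=np.linspace(0,2*np.pi,40)
prof=[(31,0),(51,55),(51,60),(20,78),(20,100)]
def mask(c,xy):
    P=[[xy[0]+r*np.cos(a),xy[1]+r*np.sin(a),z] for r,z in prof for a in t]
    q=proj(c,P).reshape(len(prof),-1,2); m=np.zeros((480,640),np.uint8)
    for i in range(len(prof)-1):
        h=cv2.convexHull(np.r_[q[i],q[i+1]].astype(np.float32)); cv2.fillConvexPoly(m,np.round(h*16).astype(np.int32),1,shift=4)
    return m>0
for n,c in C.items():
    for d in arm.trace('soup_bowl',c):
        g=d['region']; mc=c['frame'][g].mean(0)
        if mc[1]>mc[0]+15: continue
        f=lambda x:1-(g&mask(c,x)).sum()/(g|mask(c,x)).sum()
        r=minimize(f,[397,212],method='Nelder-Mead',options=dict(initial_simplex=[[397,212],[405,212],[397,220]]))
        print('bowl',n,d['p'],mc,g.sum(),r.x,r.fun)
# ring: trace of ring region / slide lines
c=C['top'];gray=cv2.cvtColor(c['frame'],cv2.COLOR_RGB2GRAY)
lines=cv2.createLineSegmentDetector().detect(gray)[0].reshape(-1,4)
for l in lines:
    if abs(l[2]-l[0])>35 and 120<l[1]<215 and l[0]>225 and l[0]<580:
        o=[at_z(c,[x/640,y/480],34) for x,y in(l[:2],l[2:])]
        d=(o[1]-o[0])*np.sign(o[0][1]-o[1][1]); print('line',l,'ang',np.arctan2(d[0],-d[1]),o[0][:2],o[1][:2])
print(arm.sense())
E
python3 r.py
```

```text
bowl top 0.93 [43.87 41.27 41.21] 1369 [403.53 215.8 ] 0.045391061452513926
bowl side 0.95 [19.74 17.68 18.85] 2048 [401.78 212.39] 0.03614457831325302
line [250.62 200.73 343.14 202.25] ang -0.01578128687416793 [563.51 230.47] [559.84  -2.07]
line [305.59 143.47 340.6  144.16] ang -0.01838937301505721 [709.82  92.71] [708.19   3.96]
line [343.14 138.43 251.85 136.87] ang -0.016455928200724335 [722.98  -2.51] [726.8  229.12]
line [248.13 134.23 340.64 136.02] ang -0.018822138723317887 [733.61 238.66] [729.19   3.82]
line [375.62 197.55 424.38 197.77] ang -0.0029064808538401044 [571.85 -83.86] [ 571.49 -206.95]
line [519.37 204.38 481.83 203.14] ang -0.03079610611889597 [ 555.2  -448.16] [ 558.15 -352.43]
line [465.61 203.03 405.6  202.  ] ang -0.015479275131340954 [ 558.34 -311.18] [ 560.69 -159.36]
line [348.13 207.29 259.37 206.27] ang -0.010775225224571763 [547.1  -14.58] [549.51 208.36]
line [425.6  198.   530.66 200.22] ang -0.018812919082026962 [ 570.93 -210.02] [ 565.9  -477.38]
line [343.14 133.88 303.13 132.91] ang -0.02295110116749946 [734.74  -2.54] [737.07  99.04]
line [290.63 132.67 245.62 132.37] ang -0.006558475098904696 [737.68 130.78] [738.42 245.09]
{'time': 1.3, 'joints': array([-70.21,   7.47,  85.27,  -0.  ,  87.26,  -4.89]), 'qvel': array([-0.02, -0.04,  0.03,  0.12,  0.  ,  0.  ]), 'effort': array([ -0.  , -55.98, -49.21,   0.08,   0.02,   0.  ]), 'tool_pos': array([ 250.6 , -545.17,  218.65]), 'tool_rot': array([180.  ,   0.  ,  24.69]), 'contact_force': array([-0.07, -0.29, -0.12]), 'ft_torque': array([ 0.01, -0.01, -0.01]), 'grip_force': 0.0, 'gripper_width': 92.75915102977753}
```

Request:
send_rows --rows '[-1,0,0,0,8.55,-1,0,0,0,8.55,-1,0,0,0,8.55,-1,18,-44.2,0,0,-1,18,-44.2,0,0,-1,18,-44.2,0,0,-1,18,-44.2,0,0,-1,18,-44.2,0,0,-1,18,-44.2,0,0,-1,18,-44.2,0,0,-1,18,-44.2,0,0,-1,18,-44.2,0,0,-1,-3,-45.5,0,0,-1,-3,-45.5,0,0,-1,-3,-45.5,0,0,-1,-3,-45.5,0,0,-1,-3,-45.5,0,0,-1,-3,-45.5,0,0,-1,-3,-45.5,0,0,-1,-3,-45.5,0,0]' --force 20

```text
time: 3.3
tool_pos: [401.0, 216.2, 219.0]
tool_rot: [-180.0, -0.1, -1.0]
contact_force: [1.1, -0.3, -0.9]
gripper_width: 93.0
grip_force: 0.0
```

Request:
send_rows --rows '[-1,1.5,1,40,0,-1,0,1,40,0,-1,0,0,30,0,-1,0,0,15,0,-1,0,0,8,0,-1,0,0,3,0,0.2,0,0,0,0,1,0,0,0,0,1,0,0,0,0,1,0,0,0,0,1,0,0,0,0,1,0,0,0,0]' --force 20

```text
time: 4.5
tool_pos: [403.0, 212.2, 82.8]
tool_rot: [-180.0, -0.0, -1.0]
contact_force: [-0.5, 0.5, -0.1]
gripper_width: 49.4
grip_force: 0.0
```

```bash
python3 - <<'E'
from h import *
c=arm.camera('side');print(arm.sense())
cv2.imwrite('pics/s1.png',cv2.resize(c['frame'][200:440,200:520,::-1],(800,600)))
E
```

```text
{'time': 4.55, 'joints': array([ 2.13169017e+01, -9.04624415e+00,  1.16238362e+02,  5.34864022e-04,
        7.28020879e+01,  1.12280986e+02]), 'qvel': array([ 0.00028343,  0.0695353 ,  0.07936842,  0.02387358, -0.0020009 ,
        0.02256278]), 'effort': array([-3.15653415e-03, -3.76863706e+01, -4.58567905e+01, -1.53784367e-02,
       -8.06358433e-02,  5.58455247e-05]), 'tool_pos': array([402.90008879, 212.18487989,  82.73228469]), 'tool_rot': array([-1.79997330e+02, -5.16757991e-03, -9.64242071e-01]), 'contact_force': array([-0.78680825,  0.8885598 ,  0.10502032]), 'ft_torque': array([-0.03092311, -0.0270372 ,  0.02116621]), 'grip_force': 0.0, 'gripper_width': 45.48332715516692}
```

View pics/s1.png

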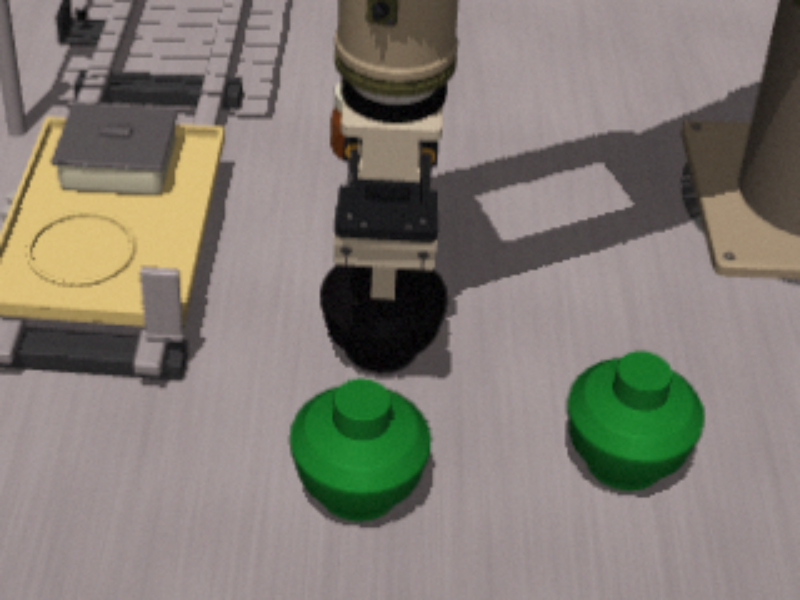

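The fingers straddle the black bowl's knob, seen at about (383,290) in the crop, and the green bowls are clear. I'll finish closing and lift.

Request:
send_rows --rows '[1,0,0,0,0,1,0,0,0,0,1,0,0,0,0,1,0,0,0,0,1,0,0,0,0,1,0,0,-3,0,1,0,0,-10,0,1,0,0,-20,0]' --force 25

```text
time: 5.35
tool_pos: [401.1, 211.7, 114.5]
tool_rot: [179.9, 0.2, -1.0]
contact_force: [-0.2, -0.2, -4.3]
gripper_width: 39.7
grip_force: 25.0
```

Request:
send_rows --rows '[1,0,0,-30,0,1,0,0,-30,0,1,0,0,-20,0,1,10,1.5,-10,0,1,20,3,0,0,1,30,4.5,0,0,1,35,5,0,0,1,35,5,0,0,1,35,5,0,0,1,35,5,0,0,1,25,4,0,0,1,15,3,0,0,1,8,1.1,0,0,1,4.7,1,0,0,1,0,0,0,0,1,0,0,0,0]'

```text
time: 6.95
tool_pos: [654.3, 170.1, 205.8]
tool_rot: [-180.0, 0.0, -0.9]
contact_force: [0.5, -0.9, -3.4]
gripper_width: 39.4
grip_force: 25.0
```

```bash
cat > ring.py <<'E'
from h import *
np.set_printoptions(precision=1,suppress=True)
C={n:arm.camera(n) for n in('top','side')}
s=arm.sense();print(s['tool_pos'],s['tool_rot'],s['contact_force'],s['gripper_width'])
for l,z in(('tray_ring',45),('soup_bowl',s['tool_pos'][2]-83),('push_tab',92)):
    for n,c in C.items():
        for d in arm.place_of(l,c)[:3]:
            print(l,n,round(d['p'],2),at_z(c,d['centre'],z))
c=C['side']
im=c['frame'][...,::-1].copy()
cv2.imwrite('pics/s2.png',cv2.resize(im[150:390,120:440],(800,600)))
E
python3 ring.py
```

```text
[654.3 170.2 205.9] [-180.     0.    -0.9] [ 0.4  0.9 -4. ] 39.51957785745437
tray_ring top 0.92 [662.8 172.1  45. ]
tray_ring side 0.57 [658.8 173.5  45. ]
soup_bowl top 0.8 [222.3 304.2 122.9]
soup_bowl top 0.61 [650.7 172.3 122.9]
soup_bowl side 0.85 [653.5 178.5 122.9]
soup_bowl side 0.77 [418.8 460.1 122.9]
soup_bowl side 0.58 [244.1 426.9 122.9]
push_tab top 0.92 [575.7 254.8  92. ]
push_tab side 0.62 [575.7 248.4  92. ]
```

View pics/s2.png

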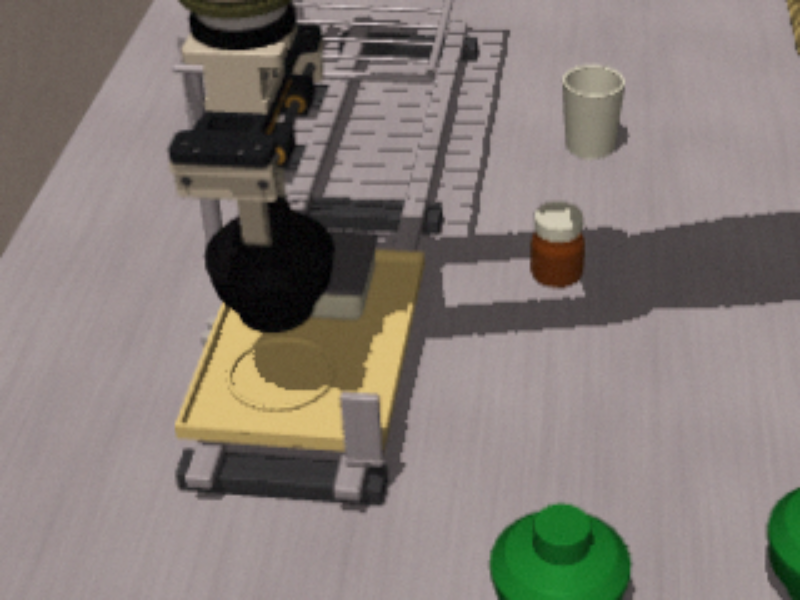

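The side crop shows the bowl held upright above the tray, with the ring's ellipse at crop (281,375). I'll average that with the tray-edge geometry, nudge over and lower.

Request:
send_rows --rows '[1,1.7,1.5,20,0,1,0,0,28,0,1,0,0,15,0,1,0,0,7,0,1,0,0,3,0,1,0,0,2,0,1,0,0,1,0,1,0,0,0,0,1,0,0,0,0]'

```text
time: 8.25
tool_pos: [657.0, 168.4, 130.5]
tool_rot: [-180.0, -0.1, -1.0]
contact_force: [-0.2, 0.7, -3.7]
gripper_width: 39.5
grip_force: 25.0
```

```bash
sed -i 's/s2.png/s3.png/;s/150:390,120:440/220:370,150:350/' ring.py; python3 ring.py
```

```text
[656.9 168.3 130.2] [-180.   -0.   -1.] [ 0.3  1.  -4.2] 39.548946786226566
tray_ring top 0.79 [654.8 169.3  45. ]
tray_ring top 0.33 [665.1 173.6  45. ]
tray_ring side 0.56 [656.1 170.1  45. ]
soup_bowl top 0.91 [656.  169.8  47.2]
soup_bowl top 0.6 [409.4 350.2  47.2]
soup_bowl side 0.93 [417.  397.9  47.2]
soup_bowl side 0.82 [653.  168.2  47.2]
soup_bowl side 0.64 [231.3 363.   47.2]
push_tab top 0.93 [577.1 258.1  92. ]
push_tab top 0.32 [ 401.7 -263.4   92. ]
push_tab side 0.97 [566.1 251.8  92. ]
```

View pics/s3.png

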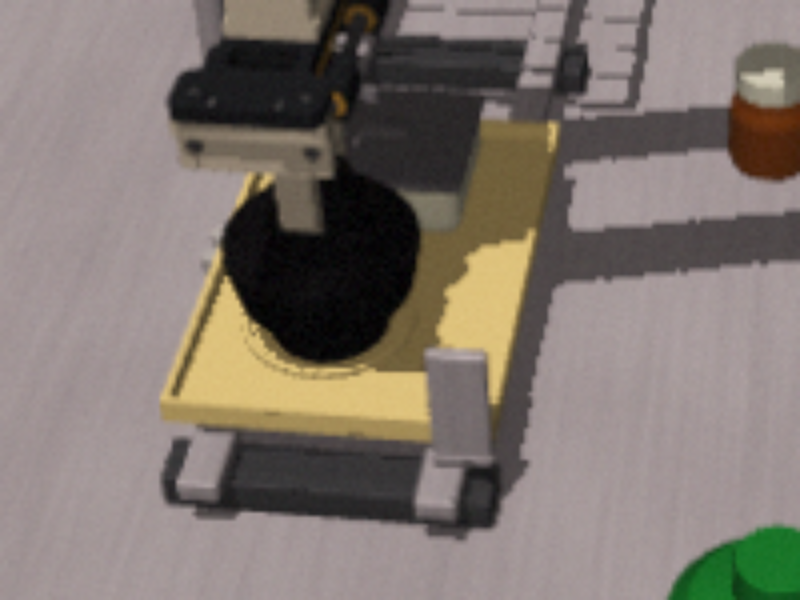

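The bowl's foot sits centred inside the ring's ellipse, at about (326,345) in the crop. Lowering gently.

Request:
send_rows --rows '[1,0,0,0.6,0,1,0,0,0.6,0,1,0,0,0.5,0,1,0,0,0.5,0,1,0,0,0.4,0,1,0,0,0,0]'

```text
time: 9.25
tool_pos: [656.9, 168.3, 127.8]
tool_rot: [-180.0, -0.0, -1.0]
contact_force: [-2.3, -0.2, 1.8]
gripper_width: 39.5
grip_force: 25.0
```

Request:
send_rows --rows '[0.05,0,0,0,0,0,0,0,0,0,-0.2,0,0,0,0,-0.4,0,0,0,0,-0.4,0,0,0,0,-0.4,0,0,0,0,-0.4,0,0,-5,0,-0.4,0,0,-20,0,-0.4,0,0,-40,0,-0.4,0,0,-40,0,-0.4,0,0,0,0]'

```text
time: 10.35
tool_pos: [660.0, 168.9, 241.1]
tool_rot: [-179.9, -0.7, -1.0]
contact_force: [0.9, -0.1, 0.9]
gripper_width: 65.0
grip_force: 0.0
```

```bash
sed -i 's/s3.png/s4.png/' ring.py; python3 ring.py
```

```text
[657.7 168.5 234.5] [-180.    -0.2   -1. ] [ 0.2  0.1 -1. ] 65.26533482831964
tray_ring top 0.88 [660.2 173.8  45. ]
tray_ring side 0.56 [655.8 172.3  45. ]
soup_bowl top 0.85 [631.  159.1 151.5]
soup_bowl top 0.56 [405.  324.9 151.5]
soup_bowl top 0.56 [229.9 294.2 151.5]
soup_bowl side 0.63 [620.7 293.5 151.5]
soup_bowl side 0.63 [247.  448.3 151.5]
soup_bowl side 0.62 [418.5 484.7 151.5]
push_tab top 0.78 [571. 253.  92.]
push_tab side 0.65 [570.8 251.6  92. ]
```

View pics/s4.png

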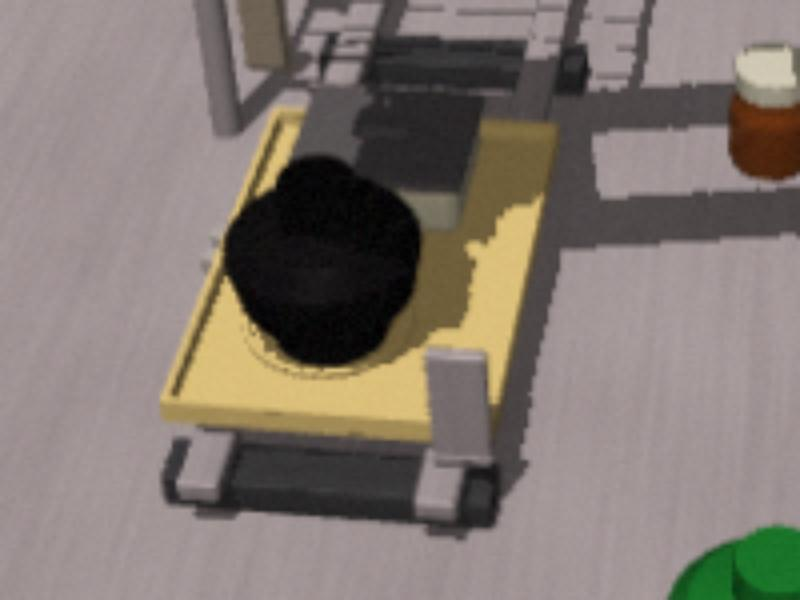

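The bowl is free and upright in the ring, at crop (325,260). The push needs a leaned-back tool, but rows only turn about the tool's z. I'll check how the arm behaves at its reach limit, high above everything, since it may tilt outwards there.

Request:
send_rows --rows '[0.5,0,10,-45,0,1,0,20,-45,0,1,0,30,-40,0,1,10,40,-16,0,1,25,40,0,0,1,40,30,0,0,1,40,13,0,0,1,40,0,0,0,1,40,0,0,0]'

```text
time: 11.65
tool_pos: [812.1, -17.6, 376.7]
tool_rot: [-180.0, -0.3, -1.1]
contact_force: [0.7, -0.3, 0.7]
gripper_width: 1.0
grip_force: 0.0
```

```bash
cat > st.py <<'E'
from h import *
np.set_printoptions(precision=1,suppress=True)
s=arm.sense();print(s['time'],s['tool_pos'],s['tool_rot'],s['joints'],s['contact_force'],'z',rotm(s['tool_rot'])[:,2].round(3))
E
python3 st.py
```

```text
11.65 [812.1 -17.6 376.7] [-180.    -0.3   -1.1] [ -4.9  53.    8.    0.  118.7  86.2] [ 0.7 -0.3  0.7] z [ 0.  0. -1.]
```

Request:
send_rows --rows '[1,0,-28,0,0,1,0,-28,0,0,1,30,0,0,0,1,30,0,0,0,1,30,0,0,0]'

```text
time: 12.15
tool_pos: [851.2, 35.6, 350.8]
tool_rot: [-179.8, -3.4, -1.0]
contact_force: [0.8, -0.3, -0.1]
gripper_width: 0.4
grip_force: 0.0
```

```bash
python3 st.py
```

```text
12.15 [851.2  35.6 350.8] [-179.8   -3.4   -1. ] [ -1.1  59.    1.4   0.2 116.2  89.9] [ 0.8 -0.3 -0.1] z [ 0.1  0.  -1. ]
```

Commanding past the reach limit tilts the tip forward, which is the direction I need. Continuing outwards.

Request:
send_rows --rows '[1,40,0,0,0,1,40,0,0,0,1,40,0,0,0,1,40,0,0,0,1,40,0,0,0,1,40,0,0,0]'

```text
time: 12.75
tool_pos: [936.0, 25.2, 315.1]
tool_rot: [-179.3, -13.1, -1.1]
contact_force: [-0.0, -0.1, -0.4]
gripper_width: 0.6
grip_force: 0.0
```

```bash
python3 st.py
```

```text
12.75 [936.   25.2 315.1] [-179.3  -13.1   -1.1] [ -1.9  62.2   1.3   0.9 103.4  89.4] [-0.  -0.1 -0.4] z [ 0.2  0.  -1. ]
```

Request:
send_rows --rows '[1,40,-1,-20,0,1,40,-1,-20,0,1,40,-1,-20,0,1,40,-1,-20,0,1,40,-1,-20,0,1,40,-1,-20,0,1,40,-1,-20,0,1,40,-1,-20,0]'

```text
time: 13.55
tool_pos: [966.4, 21.7, 457.9]
tool_rot: [-178.6, -27.2, -1.3]
contact_force: [-0.6, 0.4, 0.6]
gripper_width: 0.3
grip_force: 0.0
```

```bash
python3 st.py
```

```text
13.55 [966.4  21.7 457.9] [-178.6  -27.2   -1.3] [-2.5 54.4  1.3  1.9 97.1 89.2] [-0.6  0.4  0.6] z [ 0.5  0.  -0.9]
```

Request:
send_rows --rows '[1,40,-2,-5,0,1,40,-2,-5,0,1,40,-2,-5,0,1,40,-2,-5,0,1,40,-2,-5,0,1,40,-2,-5,0,1,40,-2,-5,0]'

```text
time: 14.25
tool_pos: [1013.1, 25.2, 528.4]
tool_rot: [-177.9, -38.9, -1.7]
contact_force: [0.6, 0.6, 0.4]
gripper_width: 0.1
grip_force: 0.0
```

```bash
python3 st.py
```

```text
14.25 [1013.1   25.2  528.4] [-177.9  -38.9   -1.7] [-2.4 52.3  1.3  2.5 87.5 89.4] [0.6 0.6 0.4] z [ 0.6  0.  -0.8]
```

```bash
cat > d.py <<'E'
from h import *
import sys
np.set_printoptions(precision=1,suppress=True)
s=arm.sense();M=rotm(s['tool_rot']);p=s['tool_pos']
print(s['time'],p,s['tool_rot'],s['joints'],s['contact_force'])
print('M',M.round(3).tolist())
for a in sys.argv[1:]:
    t=np.array(eval(a),float);d=M.T@(t-p);n=int(np.ceil(np.linalg.norm(t-p)/44));print(t,'total',d,n,'rows of',d/n);p=t
E
python3 d.py "(600,290,400)" "(500,297,220)" "(581,297,80)"
```

```text
14.25 [1013.1   25.2  528.4] [-177.9  -38.9   -1.7] [-2.4 52.3  1.3  2.5 87.5 89.4] [0.6 0.6 0.4]
M [[0.778, -0.007, 0.628], [-0.024, -1.0, 0.017], [0.628, -0.028, -0.778]]
[600. 290. 400.] total [-408.2 -257.9 -155.2] 12 rows of [-34.  -21.5 -12.9]
[500. 297. 220.] total [-191.    -1.2   77.3] 5 rows of [-38.2  -0.2  15.5]
[581. 297.  80.] total [-24.9   3.4 159.8] 4 rows of [-6.2  0.8 39.9]
```

Request:
send_rows --rows '[1,-34,-21.5,-13,0,1,-34,-21.5,-13,0,1,-34,-21.5,-13,0,1,-34,-21.5,-13,0,1,-34,-21.5,-13,0,1,-34,-21.5,-13,0,1,-34,-21.5,-13,0,1,-34,-21.5,-13,0,1,-34,-21.5,-13,0,1,-34,-21.5,-13,0,1,-34,-21.5,-13,0,1,-34,-21.5,-13,0,1,-38,0,15.5,0,1,-38,0,15.5,0,1,-38,0,15.5,0,1,-38,0,15.5,0,1,-38,0,15.5,0,1,0,0,0,0]'

```text
time: 16.05
tool_pos: [539.7, 270.9, 230.4]
tool_rot: [-178.3, -38.2, -1.5]
contact_force: [-1.0, -0.8, -2.2]
gripper_width: 0.3
grip_force: 0.0
```

```bash
python3 d.py "(540,297,150)" "(581,297,82)"; python3 ring.py | grep -E "ring|tab|bowl"
```

```text
16.05 [539.7 270.9 230.4] [-178.3  -38.2   -1.5] [ 33.7 -22.  119.5 -25.1  51.6 134.9] [-1.  -0.8 -2.2]
M [[0.785, -0.008, 0.619], [-0.021, -1.0, 0.014], [0.619, -0.024, -0.785]]
[540. 297. 150.] total [-50.  -24.2  63.7] 2 rows of [-25.  -12.1  31.8]
[581. 297.  82.] total [-9.9  1.3 78.8] 2 rows of [-4.9  0.6 39.4]
tray_ring top 0.84 [657.4 171.2  45. ]
tray_ring side 0.86 [660.  166.4  45. ]
soup_bowl top 0.69 [629.7 156.6 157.3]
soup_bowl top 0.67 [227.8 296.3 157.3]
soup_bowl side 0.69 [252.5 458.4 157.3]
soup_bowl side 0.63 [618.4 298.7 157.3]
soup_bowl side 0.62 [416.2 484.8 157.3]
push_tab top 0.83 [571.3 246.8  92. ]
push_tab side 0.65 [571.2 247.7  92. ]
```

Request:
send_rows --rows '[1,-25,-12,32,0,1,-25,-12,32,0,1,-3.3,0,26,0,1,-3.3,0.5,26,0,1,-3.3,0.5,20,0,1,0,0,7,0,1,0,0,0,0]'

```text
time: 17.15
tool_pos: [588.0, 299.0, 90.2]
tool_rot: [-177.9, -38.7, -1.8]
contact_force: [-0.1, -0.2, -0.2]
gripper_width: 0.5
grip_force: 0.0
```

```bash
python3 d.py "(581,297,82)" "(581,272,82)" "(576,-48,82)"; python3 - <<'E'
from h import *
c=arm.camera('top');cv2.imwrite('pics/t5.png',cv2.resize(c['frame'][110:320,180:460,::-1],(800,600)))
E
```

```text
17.15 [588.  299.   90.2] [-177.9  -38.7   -1.8] [ 33.4  -2.  118.5 -35.7  34.5 149.1] [-0.1 -0.2 -0.2]
M [[0.78, -0.01, 0.626], [-0.025, -1.0, 0.016], [0.625, -0.028, -0.78]]
[581. 297.  82.] total [-10.6   2.3   2. ] 1 rows of [-10.6   2.3   2. ]
[581. 272.  82.] total [ 0.6 25.  -0.4] 1 rows of [ 0.6 25.  -0.4]
[576. -48.  82.] total [  4.1 319.9  -8.3] 8 rows of [ 0.5 40.  -1. ]
```

View pics/t5.png

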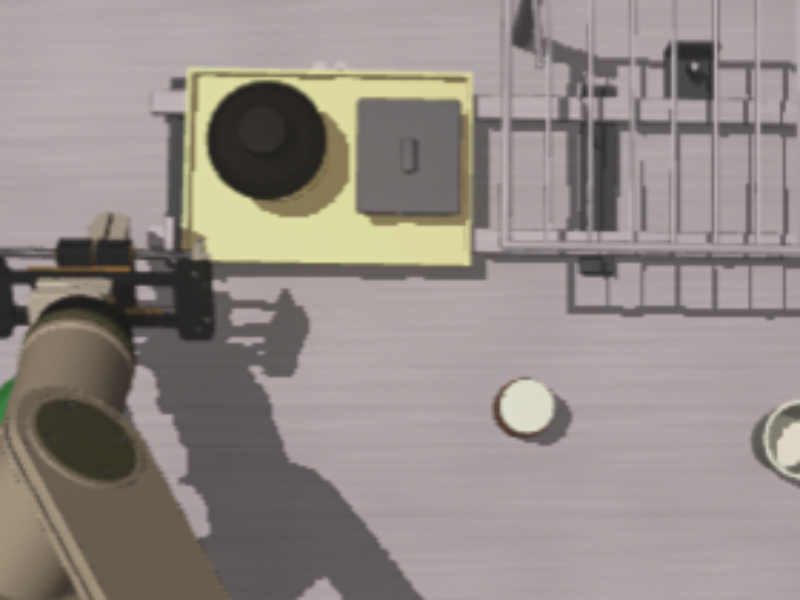

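The top crop shows the closed fingers at (110,225), upstream of the tab at (165,235). The bowl is centred in the ring, and the jar is at (525,407). I'll approach contact slowly.

Request:
send_rows --rows '[1,-10,5,2,0,1,0,8,0,0,1,0,5,0,0,1,0,3,0,0,1,0,3,0,0,1,0,3,0,0,1,0,3,0,0]'

```text
time: 17.9
tool_pos: [580.9, 269.6, 82.2]
tool_rot: [-177.9, -38.8, -1.8]
contact_force: [-0.4, 0.7, -0.8]
gripper_width: 0.3
grip_force: 0.0
```

Request:
send_rows --rows '[1,0,3,0,0,1,0,5,0,0,1,0,8,0,0,1,0.2,12,-0.4,0,1,0.2,16,-0.5,0,1,0.3,20,-0.6,0,1,0.3,20,-0.6,0,1,0.3,20,-0.6,0,1,0.3,20,-0.6,0,1,0.3,20,-0.6,0,1,0.3,20,-0.6,0,1,0.3,20,-0.6,0,1,0.3,20,-0.6,0,1,0.3,20,-0.6,0,1,0.3,20,-0.6,0,1,0.3,16,-0.5,0,1,0.2,12,-0.4,0,1,0,8,0,0]'

```text
time: 19.7
tool_pos: [576.1, -11.7, 82.2]
tool_rot: [-177.9, -38.8, -1.9]
contact_force: [-0.3, 0.7, 1.2]
gripper_width: 0.6
grip_force: 0.5
```

```bash
cat > p.py <<'E'
from h import *
np.set_printoptions(precision=1,suppress=True)
C={n:arm.camera(n) for n in('top','side')}
s=arm.sense();print(s['time'],s['tool_pos'],s['tool_rot'],s['contact_force'],s['joints'])
for l,z in(('tray_ring',45),('push_tab',92),('notch',45),('station',45),('tab_at_station',92),('shelf_corner',225)):
    for n,c in C.items():
        for d in arm.place_of(l,c)[:2]:
            print(l,n,round(d['p'],2),at_z(c,d['centre'],z))
import sys
a=C['top']['frame'][100:270,230:480,::-1];b=C['side']['frame'][130:320,180:430,::-1]
cv2.imwrite('pics/%s.png'%sys.argv[1],np.hstack([cv2.resize(a,(400,300)),cv2.resize(b,(400,300))]))
E
python3 p.py u1
```

```text
19.8 [576.2 -11.8  82.2] [-177.9  -38.8   -1.9] [ 0.3 -0.5  0.2] [-11.6 -23.  137.   17.   29.   67.4]
tray_ring side 0.8 [ 646.9 -110.5   45. ]
push_tab top 0.83 [571.7 -30.3  92. ]
push_tab top 0.68 [ 624.7 -102.1   92. ]
push_tab side 0.93 [570.4 -28.4  92. ]
notch top 0.7 [ 733.5 -161.4   45. ]
notch side 0.66 [ 729.2 -166.6   45. ]
station top 0.92 [ 732.3 -211.8   45. ]
station side 0.68 [ 722.3 -206.4   45. ]
tab_at_station top 0.8 [565.2 -72.7  92. ]
tab_at_station side 0.63 [575.5 -81.8  92. ]
shelf_corner top 0.65 [546.8 -18.6 225. ]
```

View pics/u1.png

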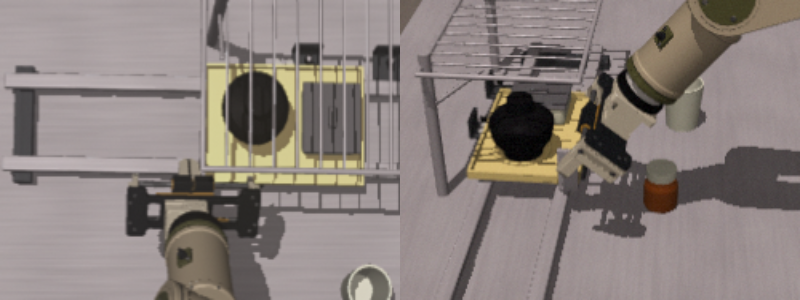

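The tray has slid under the shelf with the bowl upright and the jar and beaker clear. About 44 mm remain. I'll close in slowly and watch the force.

Request:
send_rows --rows '[1,0,5,0,0,1,0.1,8,-0.2,0,1,0.1,8,-0.2,0,1,0.1,6,-0.2,0,1,0,4,-0.1,0,1,0,2,0,0,1,0,2,0,0]'

```text
time: 21.1
tool_pos: [576.0, -45.8, 82.1]
tool_rot: [-177.9, -38.8, -1.8]
contact_force: [-0.3, -0.4, -0.4]
gripper_width: 0.5
grip_force: 0.0
```

Request:
send_rows --rows '[1,0,1.5,0,0,1,0,1.5,0,0]'

```text
time: 21.3
tool_pos: [576.0, -48.5, 82.1]
tool_rot: [-177.9, -38.8, -1.8]
contact_force: [0.2, 0.2, -0.5]
gripper_width: 0.6
grip_force: 0.0
```

Request:
send_rows --rows '[1,0,1.5,0,0,1,0,1,0,0]'

```text
time: 21.5
tool_pos: [576.0, -50.9, 82.0]
tool_rot: [-177.9, -38.8, -1.8]
contact_force: [0.2, 1.4, 0.4]
gripper_width: 0.3
grip_force: 0.7
```

Request:
send_rows --rows '[1,0,1,0,0,1,0,1,0,0]'

```text
time: 21.7
tool_pos: [575.9, -52.5, 81.9]
tool_rot: [-177.8, -38.8, -1.8]
contact_force: [-0.4, 6.5, 2.0]
gripper_width: 0.4
grip_force: 3.1
```

Request:
send_rows --rows '[1,0,1,0,0,1,0,1,0,0]'

```text
time: 21.9
tool_pos: [575.9, -54.0, 81.9]
tool_rot: [-177.8, -38.7, -1.8]
contact_force: [-1.2, 5.9, 1.5]
gripper_width: 0.2
grip_force: 2.9
```

```bash
python3 p.py u2
```

```text
22.0 [575.9 -54.2  81.9] [-177.8  -38.8   -1.8] [-1.1  5.1  2.5] [-18.7 -21.9 136.3  25.1  31.1  54.7]
tray_ring side 0.82 [ 649.8 -151.7   45. ]
push_tab top 0.85 [567.1 -71.   92. ]
push_tab side 0.85 [564.2 -69.9  92. ]
notch top 0.59 [ 730.1 -203.1   45. ]
notch side 0.67 [ 731.6 -211.7   45. ]
station top 0.8 [ 732.3 -207.4   45. ]
station top 0.54 [ 728.2 -200.8   45. ]
station side 0.76 [ 724.1 -197.9   45. ]
station side 0.17 [ 647.2 -153.2   45. ]
tab_at_station top 0.82 [567.9 -69.   92. ]
tab_at_station top 0.16 [ 642.3 -147.4   92. ]
tab_at_station side 0.65 [575.  -77.9  92. ]
shelf_corner top 0.93 [545.9 -18.  225. ]
shelf_corner side 0.96 [541.3 -17.1 225. ]
shelf_corner side 0.51 [428.6 240.5 225. ]
```

Request:
send_rows --rows '[1,0,1,0,0]'

```text
time: 22.7
tool_pos: [575.9, -55.1, 81.9]
tool_rot: [-177.8, -38.8, -1.8]
contact_force: [-2.1, 4.7, 2.9]
gripper_width: 0.8
grip_force: 2.5
```

Request:
send_rows --rows '[1,0,1,0,0]'

```text
time: 22.8
tool_pos: [575.9, -56.3, 81.9]
tool_rot: [-177.8, -38.8, -1.8]
contact_force: [-1.4, 3.8, 2.6]
gripper_width: 0.2
grip_force: 2.2
```

Request:
send_rows --rows '[1,0,1,0,0]'

```text
time: 22.9
tool_pos: [575.9, -57.6, 81.8]
tool_rot: [-177.9, -38.8, -1.8]
contact_force: [-2.2, 3.0, 3.0]
gripper_width: 0.3
grip_force: 1.7
```

Request:
send_rows --rows '[1,0,1,0,0]'

```text
time: 23.0
tool_pos: [575.9, -58.9, 81.8]
tool_rot: [-177.9, -38.8, -1.8]
contact_force: [-1.4, 3.0, 2.6]
gripper_width: 0.8
grip_force: 1.3
```

Request:
send_rows --rows '[1,0,1,0,0]'

```text
time: 23.1
tool_pos: [575.9, -60.1, 81.7]
tool_rot: [-177.9, -38.8, -1.8]
contact_force: [-1.2, 2.1, 1.7]
gripper_width: 0.8
grip_force: 0.9
```

Request:
send_rows --rows '[1,0,1,0,0]'

```text
time: 23.2
tool_pos: [575.9, -61.1, 81.7]
tool_rot: [-177.9, -38.8, -1.8]
contact_force: [0.4, 0.9, 1.0]
gripper_width: 0.4
grip_force: 0.6
```

```bash
python3 p.py u3
```

```text
23.3 [575.9 -61.3  81.6] [-177.9  -38.8   -1.9] [0.2 0.5 0.7] [-19.8 -21.6 136.1  26.   31.3  53.1]
tray_ring top 0.47 [428.1 -51.4  45. ]
tray_ring side 0.68 [ 652.5 -156.2   45. ]
push_tab top 0.61 [565.7 -76.3  92. ]
push_tab side 0.58 [570.1 -66.7  92. ]
notch top 0.94 [ 733.2 -217.3   45. ]
notch side 0.79 [ 728.5 -213.6   45. ]
notch side 0.7 [ 581.7 -336.3   45. ]
station top 0.87 [ 734.4 -207.2   45. ]
station side 0.85 [ 713.4 -195.2   45. ]
tab_at_station top 0.7 [569.1 -68.9  92. ]
tab_at_station side 0.83 [574.4 -73.4  92. ]
shelf_corner top 0.79 [545.4 -18.  225. ]
shelf_corner side 0.77 [539.9 -21.2 225. ]
```

View pics/u3.png

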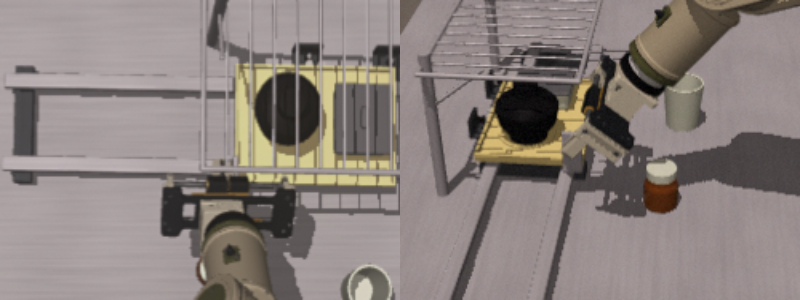

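The bowl is still upright and the tray is nearly home. The force fell from 6.5 N to about 0, so the roller is either at the crest or in the notch. I'll advance in 1 mm steps and watch for contact returning.

Request:
send_rows --rows '[1,0,1,0,0]'

```text
time: 24.0
tool_pos: [575.8, -61.7, 81.6]
tool_rot: [-177.9, -38.8, -1.8]
contact_force: [0.3, 0.5, -0.1]
gripper_width: 0.4
grip_force: 0.4
```

Request:
send_rows --rows '[1,0,1,0,0]'

```text
time: 24.1
tool_pos: [575.8, -62.8, 81.6]
tool_rot: [-177.9, -38.8, -1.8]
contact_force: [-0.0, 0.2, -0.0]
gripper_width: 0.3
grip_force: 0.1
```

```bash
python3 - <<'E'
from h import *
np.set_printoptions(precision=1,suppress=True)
c=arm.camera('top');s=arm.sense();print(s['tool_pos'],s['contact_force'])
print(proj(c,[[730,-208,45]]))
cv2.imwrite('pics/v.png',cv2.resize(c['frame'][110:170,390:470,::-1],(800,600),interpolation=cv2.INTER_CUBIC))
E
```

```text
[575.9 -63.   81.6] [0.1 0.1 0.5]
[[424.6 134.9]]
```

View pics/v.png

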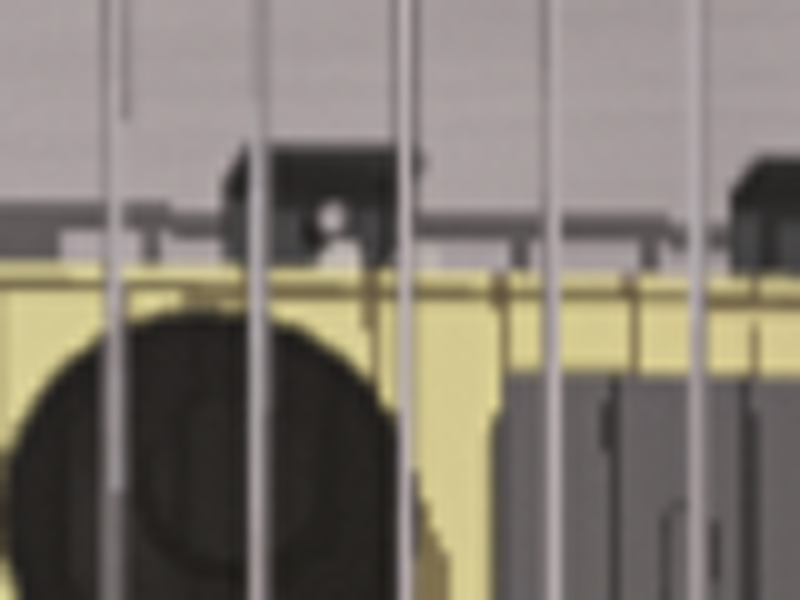

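Request:
send_rows --rows '[1,0,-2,0,0,1,0,-3,0,0,1,0,0,0,0]'

```text
time: 24.45
tool_pos: [575.9, -57.4, 81.7]
tool_rot: [-177.9, -38.8, -1.8]
contact_force: [-0.8, -0.3, 0.5]
gripper_width: 0.5
grip_force: 0.0
```

```bash
cat > m.py <<'E'
from h import *
np.set_printoptions(precision=1,suppress=True,linewidth=200)
c=arm.camera('top');A=cv2.imread('pics/top0.png')[...,::-1];B=c['frame'];cv2.imwrite('pics/_last.png',B[...,::-1])
# dish template displacement, + tray yellow trailing edge; convert to mm at height
def yel(im,rows=slice(150,195)):
    f=im.astype(int);m=((f[...,0]-f[...,2])>45)[rows]
    e=[np.nonzero(r)[0] for r in m]; return np.median([x[0] for x in e if len(x)>20]),np.median([x[-1] for x in e if len(x)>20])
for n,im in(('0',A),('now',B)):
    e=yel(im); print(n,'tray edges px',e,[at_z(c,[(x+.5)/640,172/480],55)[1].round(1) for x in e])
print('pins0',cv2.cvtColor(A,6 if False else cv2.COLOR_RGB2GRAY)[129:136,284:308])
print('roller0',cv2.cvtColor(A,cv2.COLOR_RGB2GRAY)[124:138,410:436])
print('now',cv2.cvtColor(B,cv2.COLOR_RGB2GRAY)[124:138,410:436])
s=arm.sense();print(s['tool_pos'],s['contact_force'])
E
python3 m.py
```

```text
0 tray edges px (np.float64(245.0), np.float64(343.0)) [np.float64(241.5), np.float64(-2.3)]
now tray edges px (np.float64(383.0), np.float64(482.0)) [np.float64(-102.0), np.float64(-350.0)]
pins0 [[160 160 161 162 161 162 162 162 163 162 163 163 163 163 164 164 165 165 164 164 163 163 163 164]
 [161 161 162 162 162 163 163 163 163 164 164 164 164 165 164 165 165 164 166 165 165 165 165 165]
 [163 163 164 164 163 165 171 177 174 168 166 165 165 167 172 172 169 166 166 165 165 165 165 165]
 [162 162 162 162 162 172 181 186 185 178 168 163 164 175 184 185 180 171 163 163 164 163 164 163]
 [165 166 166 165 166 178 187 189 188 184 173 166 169 180 186 185 186 178 168 167 168 166 166 165]
 [190 189 190 190 192 197 200 199 197 196 189 185 187 184 171 166 182 191 188 186 185 181 178 177]
 [174 174 176 190 200 201 202 200 201 200 199 198 199 197 193 192 195 199 197 196 197 196 197 197]]
roller0 [[158 158 160 155 124 152 124 104 100 107 107 107 107 108 108 108 108 108 105 103 167 111 153 163 161 161]
 [157 158 159 134  85 146 115  64  53  54  56  57  56  55  57  58  57  57  56  74 167  92 135 
[... 2137 characters left out ...]
104 115 120 120 119]
 [ 89  88  69  66  81 165 122  78  69  70  59  69 142 146  95  65  68  67  48  79 169 101  86  88  88  88]
 [ 96  94  71  67  81 165 122  77  70  69  47  65 152 160  96  62  67  67  62  95 171 105  92  94  93  93]
 [154 151  97  71  80 166 122  76  69  68  41  45  95 104  61  56  65  83 147 141 175 138 143 146 145 153]
 [164 161 108  75  80 165 120  76  70  69  49  35  43  49  41  48  55  95 171 157 176 148 158 159 151 174]
 [179 179 154 129 100 164 125 103 103 104 101  81  75  81  83  83  70 105 173 159 175 152 162 151 132 175]
 [195 194 191 182 134 170 151 173 181 181 181 178 176 178 179 174 118 118 184 168 178 165 184 185 179 192]]
[575.9 -57.5  81.7] [-1.  -0.1 -0.4]
```

The pins (columns about 428 and 436) are now past the roller (422.5). The carrier clicked in unnoticed at TCP y≈-46, and my later steps eased it out again; it is about 26 mm too far. I'll straddle the tab with the fingers and draw it back into the notch.

Request:
send_rows --rows '[1,0,0,-20,0,1,0,0,-25,0,0.5,0,0,-20,0,-0.1,0,17,0,0,-0.1,0,17.5,0,0,-0.1,0,0,0,0,-0.1,0,0,0,0,-0.1,0,0,0,0]' --force 12

```text
time: 25.3
tool_pos: [534.7, -92.9, 130.9]
tool_rot: [-177.8, -38.7, -1.8]
contact_force: [0.5, 0.7, 0.6]
gripper_width: 44.0
grip_force: 0.0
```

```bash
python3 d.py; cat > t.py <<'E'
from h import *
np.set_printoptions(precision=1,suppress=True,linewidth=200)
for n in('top','side'):
    c=arm.camera(n)
    for l in('push_tab','tab_at_station'):
        for d in arm.place_of(l,c)[:2]: print(l,n,round(d['p'],2),at_z(c,d['centre'],92))
E
python3 t.py;python3 m.py | grep tray
```

```text
25.3 [534.7 -92.9 130.9] [-177.8  -38.7   -1.8] [-27.8 -34.8 139.1  26.3  43.9  49.3] [0.5 0.7 0.6]
M [[0.78, -0.009, 0.626], [-0.025, -1.0, 0.018], [0.626, -0.03, -0.78]]
push_tab top 0.6 [568.4 -87.9  92. ]
tab_at_station top 0.95 [567.1 -62.5  92. ]
push_tab side 0.57 [557.8 -85.8  92. ]
tab_at_station side 0.81 [573.5 -87.6  92. ]
0 tray edges px (np.float64(245.0), np.float64(343.0)) [np.float64(241.5), np.float64(-2.3)]
now tray edges px (np.float64(383.0), np.float64(482.0)) [np.float64(-102.0), np.float64(-350.0)]
```

Request:
send_rows --rows '[-0.1,0,-2,20,0,-0.1,0,0,20,0,-0.1,0,0,14,0,-0.1,0,0,7,0,-0.1,0,0,4,0,-0.1,0,0,0,0]'

```text
time: 26.25
tool_pos: [575.5, -90.2, 80.6]
tool_rot: [-177.8, -38.7, -1.8]
contact_force: [-1.6, 0.4, 1.1]
gripper_width: 51.3
grip_force: 0.0
```

```bash
python3 d.py | head -1
```

```text
26.25 [575.5 -90.2  80.6] [-177.8  -38.7   -1.8] [-24.3 -20.  135.1  30.3  32.8  45.8] [-1.6  0.4  1.1]
```

Request:
send_rows --rows '[0.3,0,0,0,0,0.6,0,0,0,0,0.7,0,0,0,0,0.85,0,0,0,0,1,0,0,0,0,1,0,0,0,0,1,0,0,0,0,1,0,0,0,0]' --force 8

```text
time: 27.05
tool_pos: [575.8, -90.4, 81.0]
tool_rot: [-177.9, -38.8, -1.8]
contact_force: [-2.1, -0.1, 2.2]
gripper_width: 8.6
grip_force: 8.0
```

```bash
python3 d.py | head -1; python3 m.py | grep -A20 tray | grep -v pins; 
```

```text
27.05 [575.8 -90.4  81. ] [-177.9  -38.8   -1.8] [-24.3 -20.  135.1  30.3  32.8  45.8] [-2.1 -0.1  2.2]
0 tray edges px (np.float64(245.0), np.float64(343.0)) [np.float64(241.5), np.float64(-2.3)]
now tray edges px (np.float64(381.0), np.float64(480.0)) [np.float64(-97.0), np.float64(-345.0)]
 [161 161 162 162 162 163 163 163 163 164 164 164 164 165 164 165 165 164 166 165 165 165 165 165]
 [163 163 164 164 163 165 171 177 174 168 166 165 165 167 172 172 169 166 166 165 165 165 165 165]
 [162 162 162 162 162 172 181 186 185 178 168 163 164 175 184 185 180 171 163 163 164 163 164 163]
 [165 166 166 165 166 178 187 189 188 184 173 166 169 180 186 185 186 178 168 167 168 166 166 165]
 [190 189 190 190 192 197 200 199 197 196 189 185 187 184 171 166 182 191 188 186 185 181 178 177]
 [174 174 176 190 200 201 202 200 201 200 199 198 199 197 193 192 195 199 197 196 197 196 197 197]]
roller0 [[158 158 160 155 124 152 124 104 100 107 107 107 107 108 108 108 108 108 105 103 167 111 153 163 161 161]
 [157 158 159 134  85 146 115  64  53  54  56  57  56  55  57  58  57  57  56  74 167  92 135 15
[... 487 characters left out ...]
5  48  43  43  46  47  46  42  65 168 119 154 161 161 160]
 [114 113  77  66  78 162 119  72  61  64  61  55  82  74  58  61  63  60  47  74 167 101 113 117 118 116]
 [ 87  86  67  65  79 162 120  76  68  69  58  68 138 143  96  64  67  67  48  78 168  97  84  87  86  87]
 [ 94  93  69  66  78 162 121  75  69  68  47  63 149 159  94  62  66  67  49  77 167 103  91  90  91  92]
 [151 148  96  68  78 162 120  76  68  67  42  46  95 104  63  57  65  68  48  77 168 134 141 143 143 142]
 [160 158 102  69  79 162 119  74  68  67  49  36  45  50  43  48  54  64  48  77 168 143 155 159 157 158]
 [160 158 103  70  79 163 121  77  68  70  64  45  38  39  44  48  48  50  46  77 169 144 156 159 157 159]
```

Request:
send_rows --rows '[1,0,-1.5,0,0,1,0,-2,0,0,1,0,-2,0,0,1,0,-2,0,0,1,0,-2,0.1,0,1,0,-2,0.1,0,1,0,-2,0.1,0]'

```text
time: 27.8
tool_pos: [576.0, -76.2, 81.0]
tool_rot: [-177.8, -38.8, -1.8]
contact_force: [0.4, 2.1, 1.6]
gripper_width: 8.9
grip_force: 8.0
```

Request:
send_rows --rows '[1,0,-2,0,0]'

```text
time: 27.9
tool_pos: [575.9, -74.1, 81.0]
tool_rot: [-177.8, -38.8, -1.8]
contact_force: [2.9, 2.8, 0.4]
gripper_width: 8.4
grip_force: 8.0
```

Request:
send_rows --rows '[1,0,-2,0,0]'

```text
time: 28.0
tool_pos: [576.0, -72.2, 81.1]
tool_rot: [-177.8, -38.8, -1.8]
contact_force: [4.6, -0.1, -2.8]
gripper_width: 8.2
grip_force: 8.0
```

Request:
send_rows --rows '[1,0,0,0,0]'

```text
time: 28.1
tool_pos: [576.0, -72.4, 81.1]
tool_rot: [-177.9, -38.8, -1.8]
contact_force: [3.6, 1.5, -0.2]
gripper_width: 8.8
grip_force: 8.0
```

Spring force faded to about zero at y≈-72, so it is back in the notch. I'll release it and let it centre.

Request:
send_rows --rows '[0.7,0,0,0,0,0.3,0,0,0,0,0,0,0,0,0,-0.1,0,0,0,0,-0.1,0,0,0,0,-0.1,0,0,0,0,-0.1,0,0,0,0]'

```text
time: 28.8
tool_pos: [576.0, -72.8, 81.1]
tool_rot: [-177.9, -38.8, -1.8]
contact_force: [-0.4, 0.5, -0.1]
gripper_width: 50.8
grip_force: 0.0
```

```bash
python3 d.py | head -1; python3 m.py | grep -A20 -E "tray|^now" | grep -vE "pins|roller"|tail -17; python3 t.py
```

```text
28.8 [576.  -72.8  81.1] [-177.9  -38.8   -1.8] [-21.6 -20.9 135.7  27.9  31.8  50. ] [-0.4  0.5 -0.1]
 [160 158 103  70  79 163 121  77  68  70  64  45  38  39  44  48  48  50  46  77 169 144 156 159 157 159]
--
now [[162 162 164 159 126 155 127 107 105 108 109 110 110 111 111 110 110 112 109 105 172 113 158 165 165 165]
 [162 163 163 137  88 151 118  65  53  58  57  58  58  58  58  58  58  59  57  74 169  94 138 164 164 165]
 [164 165 160  96  62 151 116  58  41  43  44  43  43  43  44  46  46  50  47  70 171  87 127 162 165 164]
 [165 163 127  59  54 152 116  56  38  39  39  40  40  41  40  41  42  42  41  66 171  97 146 165 165 164]
 [164 161  97  44  53 152 117  56  39  39  41  39  40  39  38  39  39  38  36  63 172 116 158 165 164 164]
 [166 163  92  46  61 164 122  58  41  41  42  42  40  40  41  41  40  41  38  64 171 121 160 166 165 164]
 [163 161  99  64  75 167 123  63  45  46  47  46  48  45  45  47  47  47  43  68 171 122 158 165 163 164]
 [117 115  80  68  81 165 122  72  64  65  62  58  85  72  59  63  63  62  47  77 171 104 116 120 120 120]
 [ 90  89  69  68  81 165 123  76  68  69  58  69 140 145  98  64  67  67  49  79 171 101  87  88  89  88]
 [ 97  96  72  66  81 164 121  77  78  93  79  69 151 161  95  65  70  73  58  78 171 106  93  95  94  94]
 [154 151  98  69  82 164 121  99 151 165 159 110 101 102  64  97  95  97 117  92 171 135 143 146 146 145]
 [165 162 108  76  80 163 123 135 175 183 182 165  78  46  61 150 113 107 160 127 171 145 159 162 160 161]
 [181 180 154 130 100 164 135 156 183 187 188 183 103  76 104 174 122 111 172 153 175 149 163 165 165 165]
 [194 195 191 184 134 169 152 182 196 196 196 196 180 176 181 192 130 119 184 167 178 161 186 190 189 190]]
[576.  -72.8  81.1] [-0.4 -0.3 -0.2]
push_tab top 0.59 [569.6 -64.1  92. ]
tab_at_station top 0.76 [566.2 -63.8  92. ]
tab_at_station side 0.87 [573.9 -80.3  92. ]
tab_at_station side 0.19 [ 409.3 -134.6   92. ]
```

The pins now straddle the roller: they are centred at columns 419 and 427, and the roller is at about 422.5–423. Retracting.

Request:
send_rows --rows '[-0.1,0,0,-8,0,-0.1,0,0,-15,0,-0.1,0,0,-25,0,-0.1,0,0,-30,0,-0.1,0,0,-30,0,-0.1,0,0,-15,0,-0.1,0,0,0,0,-0.1,0,0,0,0,-0.1,0,0,0,0,-0.1,0,0,0,0]'

```text
time: 30.15
tool_pos: [498.6, -74.4, 175.2]
tool_rot: [-177.8, -38.6, -1.9]
contact_force: [0.1, -0.4, 0.3]
gripper_width: 51.4
grip_force: 0.0
```

```bash
python3 d.py | head -1; python3 m.py | grep -A20 -E "^now|tray"| grep -E "now tray"; python3 - <<'E'
from h import *
import cv2
np.set_printoptions(precision=1,suppress=True)
B=cv2.imread('pics/_last.png',0);print(B[135:137,410:436])
C={n:arm.camera(n) for n in('top','side')}
for l in('soup_bowl','beaker','sauce_jar','tray_ring','notch','station'):
    for n,c in C.items():
        for d in arm.place_of(l,c)[:3]: print(l,n,round(d['p'],2),at_z(c,d['centre'],45 if l not in('beaker','sauce_jar') else 0))
E
```

```text
30.15 [498.6 -74.4 175.2] [-177.8  -38.6   -1.9] [-27.9 -49.2 142.1  22.3  54.4  55.4] [ 0.1 -0.4  0.3]
now tray edges px (np.float64(374.0), np.float64(434.0)) [np.float64(-79.5), np.float64(-229.4)]
[[165 162 106  76  80 163 123 136 174 182 181 162  78  47  60 150 114 108
  160 125 172 145 158 161 159 160]
 [180 180 153 129  99 164 133 155 182 187 188 183 104  76 102 173 120 111
  172 152 174 147 162 164 164 164]]
soup_bowl top 0.84 [ 653.2 -157.1   45. ]
soup_bowl top 0.66 [214.  319.3  45. ]
soup_bowl top 0.61 [403.3 355.2  45. ]
soup_bowl side 0.9 [225.5 359.3  45. ]
soup_bowl side 0.86 [ 649.2 -141.5   45. ]
soup_bowl side 0.62 [420.2 395.7  45. ]
beaker top 0.67 [ 404.8 -290.2    0. ]
beaker side 0.79 [ 410.  -277.4    0. ]
sauce_jar side 0.8 [427.9 -35.3   0. ]
tray_ring side 0.77 [ 648.7 -156.4   45. ]
tray_ring side 0.45 [ 730.1 -192.6   45. ]
tray_ring side 0.33 [429.6  16.5  45. ]
notch top 0.71 [ 725.6 -206.    45. ]
notch side 0.92 [ 725.8 -196.9   45. ]
notch side 0.43 [435.4  15.1  45. ]
station top 0.62 [ 734.7 -214.9   45. ]
station side 0.62 [ 574.  -123.7   45. ]
```

```bash
python3 - <<'E'
from h import *
c=arm.camera('side')
def red(im):
    f=im.astype(int);m=((f[...,0]-f[...,1])>50)[225:275,320:370];r,q=np.nonzero(m);return q.min(),q.max(),r.min(),r.max(),len(q)
a=cv2.imread('pics/side0.png')[...,::-1];x,y=red(a),red(c['frame']);print(x,y)
if abs(x[0]-y[0])<3 and abs(x[3]-y[3])<3: print(arm.hand_in())
E
```

```text
(np.int64(15), np.int64(28), np.int64(22), np.int64(26), 39) (np.int64(15), np.int64(28), np.int64(22), np.int64(26), 32)
the job is handed in; nothing more can be done
None
```

The soup bowl stands upright in the tray ring and the carrier is clicked home at the first roller, but I overshot that station by about 20 mm and had to grip the tab and draw it back; the jar and beaker stayed put, the shelf was not touched, and the job is handed in.

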